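Reset the belt grinder's guard lock with its key

TASK

Reset the belt grinder: take the key out of its wooden stand, push it fully home into the lock on the grey control box, turn it clockwise (seen from above) as far as its stop, turn it back until it stops at home, draw it out and stand it fully back in the wooden stand. Do not force the key in the lock, find the slot and the stops gently by feel, and leave the other things on the bench alone.

Things in the scene. Friction and masses are not known exactly. Their poses are not given: they have to be found in the camera images.
- key: Steel key, 60 g, upright, same either way round. Origin: on its axis, underside of its round collar; z up, x along the width of grip and blade. Above: collar 19 mm across, 4 mm thick, then flat grip 32 mm wide (x), 8 mm thick (y), 4 to 38 mm above origin. Below: round neck 5.2 mm thick, 7 mm long, then blade 18 mm wide (x), 5 mm thick (y).
- key_tip (a point): End of the key's blade, on its axis, 20 mm below the key's origin. The last 2 mm of the blade are narrower: 17 mm by 4 mm.
- control_box: Grey steel box fixed on the bench, 150 x 220 x 70 mm (x, y, z); origin at the centre of its underside, z up. On its top stands a steel lock head 56 x 56 mm, 26 mm high, its flat face 96 mm above the origin. The key goes straight down into it and is fully home when its collar lies on the face. It must be home to turn and comes out only when turned home.
- lock_nominal (a point): Nominal centre of the lock's slot, on the face (axes as the box). Fitted by hand: the true slot centre is up to 3 mm off along x and up to 3 mm along y (height and direction true), so find it by feel or sight. The slot is 19.6 mm long along the box's x, 6.6 mm wide, edges bevelled 0.5 mm, in a 4 mm plate; the turning part below has a like slot.
- rotor (a joint): Turning part of the lock, turned only by the key: 0 rad = home (firm stop, slots in line), growing clockwise seen from above. The other firm stop meets the key anywhere from 1.05 to 1.5 rad from home, different each time: find it by feel. Friction 0.06 N m, no spring, stays where left. The key has 0.08 rad of play in it either way; to draw it out, ease it back in line with the face's slot.
- key_stand: Wooden block fixed on the bench, 90 x 70 x 34 mm (x, y, z); origin at the centre of its underside, z up. In the middle of its top is a slot 21 mm long (x), 8 mm wide (y), 26 mm deep, edges bevelled 1.5 mm. The key stands in it, blade along the slot, collar on the top: key origin 34 mm above the block's origin.
- handle_blank: Bystander: dark wooden bar lying on the bench, 130 x 32 x 26 mm; origin at the centre of its underside, x along its length.
- glue_bottle: Bystander: white bottle, 44 mm in diameter, 100 mm high; origin at the centre of its underside.
- oak_offcut: Bystander: pale wooden block 80 x 55 x 30 mm; origin at the centre of its underside.
Not all that is in view belongs to the job. Leave any blue or red look-alike of the key alone. What is shaped like the key_stand but pink is not meant.

How it is judged:
By the outcome, as a careful person would: the job done as asked, in the order asked, and still so for the second after the job is handed in, with the robot touching nothing.
It also fails if it takes over 72 s, if anything falls off the work surface, if the arm or the gripper's body presses on something with over 40 N, if the wrist force passes 120 N, or if a joint passes its speed limit or range.

ROBOT

A 6-joint arm with a two-finger parallel gripper is mounted at the origin on the work surface. World frame = base frame: x ahead of the robot, y to its left, z up, the work surface at z = 0. Lengths are in m, angles in degrees, forces in N, time in s.
With the tool pointing down it reaches from about 0.325 to 0.85 m from the base axis. Payload 15.5 kg.
Tool frame: the origin (TCP) lies midway between the tips of the shut fingers; the grasp point (between the pads) lies 19 mm behind it; z points along the fingers, y is the line along which they close (so a half turn about z gives the same grasp; the last joint's range is limited). The gripper opens to 91 mm and grips with 3 to 60 N. Pads are 32 mm wide; open, the fingers measure 118 mm over their backs; the gripper's body (76 mm by 178 mm) begins 60 mm behind the grasp point.
Start: joints at [61.163, 28.281, 77.091, -0, 74.628, -5.472], TCP at [0.248, 0.574, 0.214] pointing down, gripper open.
Joint ranges: [-166.48, 166.48], [-47.26, 123.95], [12.59, 153.08], [-70.14, 250.14], [6.76, 159.57], [-176.63, 176.63]. Speed limits (degrees/s): [108.29, 108.29, 147.25, 172.46, 172.46, 172.46].

INTERFACE

Orientations are given as a 3x3 rotation matrix whose columns are the frame's x, y, z axes.
In Python, from bench import ctrl gives the robot as it stands. The module is installed in compiled form; this text tells all that it offers. Calls block until the motion is done:
- ctrl.goto(position, orientation): joint-space move of the TCP to a pose.
- ctrl.move_l(position, vel=0.15, ori=None, contact_N=None): straight line of the TCP; ori=None keeps the orientation; vel is the mean speed in m/s. With contact_N (N) it stops when the force on the tool has changed by that much, and returns True; else False.
- ctrl.movej(angles): joint-space move.
- ctrl.command_gripper(opening): opening from 0.0 (shut) to 1.0 (fully open); the grip force is fixed at half the most; returns when the fingers have stopped.
- ctrl.sleep(seconds).
- ctrl.ik(position, orientation): joint angles nearest the present ones, or None.
- ctrl.read_camera(name): name is "scene" or "top" or "wrist"; returns the picture (384x512x3 uint8, blue, green, red); there is no depth.
- ctrl.camera_params(name): a dict with "fx", "fy", "cx", "cy" (pixels), "pose" (4x4, takes a point from camera to world coordinates); the wrist camera has in their place "T_tool_cam" (4x4, takes a point from camera to tool coordinates, whose origin is the TCP and whose axes are the flange's). Camera axes: x right, y up, looking along -z (the intrinsics and any distortion apply to the point x, -y, -z); pixel columns grow to the right and rows downward; lengths in m; the calibration is good to about 2 mm. The wrist camera is an equidistant fisheye: a pixel r from the principal point sees the ray r / f radians off the axis. A picture is of the moment at which its call begins: read the wrist's pose just before it. camera_params takes no time and is no camera call.
A pose or a line that the arm cannot do raises ctrl.MotionError and nothing moves.
- ctrl.sign_off(): hands the job in; it is judged then, once.
Readings, each from a call of its own:
- ctrl.current_t(): time.
- ctrl.current_q(): joint angles.
- ctrl.current_dq(): joint speeds.
- ctrl.current_effort(): joint torques, N m.
- ctrl.current_tool_pos(): TCP position.
- ctrl.current_eef_rot(): TCP orientation.
- ctrl.current_contact_force(): force on the tool from outside, world axes, zero at the start.
- ctrl.current_wrist_torque(): the same for the moment, N m.
- ctrl.current_grip_width(): opening from 0.0 (shut) to 1.0 (fully open).
- ctrl.current_grasp_force(): force on a finger pad.
Only numpy, scipy, OpenCV 4.12 (cv2) and the standard library are available. Lean on these libraries where they do the work, as an engineer would, in place of code of your own. Each camera call takes 0.05 s, during which the arm holds its last target. There are 200 camera calls.

## Working session

There is one attempt and no reset: what is moved stays moved. The work goes in short steps, each a Python script; the robot and the scene stay as the last script left them, time stands still between calls to the robot, and variables do not carry over. Pictures are saved under pics/ and viewed, at most 10 in all, crops included, and the job is handed in when it is done.

```bash
mkdir -p pics
python3 - <<'E'
from bench import ctrl
import cv2,numpy as np
for n in ["scene","top"]:
    im=ctrl.read_camera(n); cv2.imwrite(f"pics/{n}0.png",im)
    p=ctrl.camera_params(n); print(n,{k:(np.round(v,4).tolist() if k=='pose' else v) for k,v in p.items()})
p=ctrl.camera_params("wrist");print(p)
print(ctrl.current_t(),ctrl.current_eef_rot())
a=cv2.imread("pics/scene0.png");b=cv2.imread("pics/top0.png")
E
```

```text
scene {'fx': 356.1792871708344, 'fy': 356.1792871708344, 'cx': 255.2518015203479, 'cy': 186.82533369343906, 'pose': [[0.7872, -0.3779, 0.4873, 0.9261], [0.6167, 0.487, -0.6185, -0.5141], [-0.0035, 0.7874, 0.6164, 0.5341], [0.0, 0.0, 0.0, 1.0]]}
top {'fx': 486.6569080621581, 'fy': 486.6569080621581, 'cx': 256.9337805246412, 'cy': 189.74273276598913, 'pose': [[-0.0199, 0.9991, -0.0364, 0.512], [-0.9998, -0.0198, 0.0038, -0.0897], [0.0031, 0.0364, 0.9993, 1.1657], [0.0, 0.0, 0.0, 1.0]]}
{'fx': 297.3186396354542, 'fy': 297.3186396354542, 'cx': 251.68045928354604, 'cy': 186.2239080601986, 'T_tool_cam': array([[-1.88380290e-03,  9.66805338e-01,  2.55507124e-01,
         7.13277655e-02],
       [ 9.99998166e-01,  1.90917481e-03,  1.48720116e-04,
         4.03270572e-04],
       [-3.44024362e-04,  2.55506936e-01, -9.66807161e-01,
        -1.69739429e-01],
       [ 0.00000000e+00,  0.00000000e+00,  0.00000000e+00,
         1.00000000e+00]])}
0.1 [[-9.17992327e-01  3.96597808e-01 -5.16132074e-04]
 [ 3.96598133e-01  9.17991835e-01 -9.54680587e-04]
 [ 9.51808010e-05 -1.08108647e-03 -9.99999411e-01]]
```

View pics/top0.png

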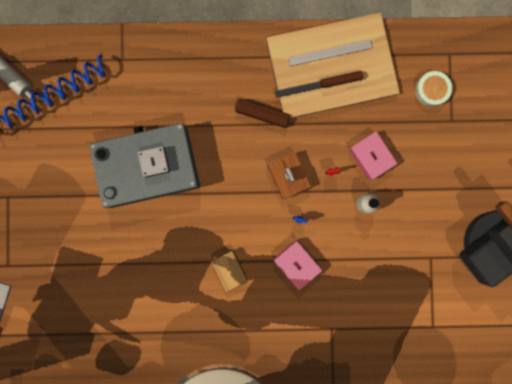

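View pics/scene0.png

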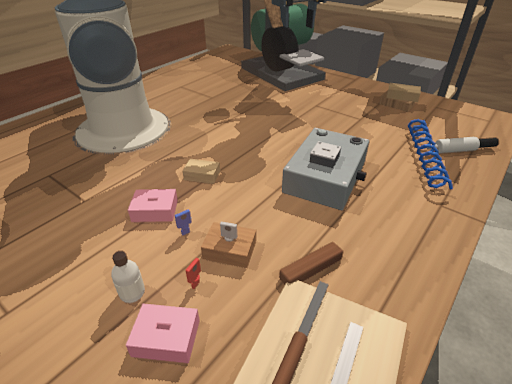

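The top view shows the key in the brown stand at about (290,173) and the lock head on the grey box at about (152,161). Pink stands and the red and blue keys are decoys. Next I'll take a closer look at each target with the wrist camera.

```bash
cat > h.py <<'E'
from bench import ctrl
import cv2,numpy as np
def ray(name,uv,T=None):
    p=ctrl.camera_params(name); x=(uv[0]-p['cx'])/p['fx']; y=(uv[1]-p['cy'])/p['fy']
    if name=='wrist':
        r=np.hypot(x,y); s=np.sin(r)/r if r>1e-9 else 1
        d=np.array([x*s,-y*s,-np.cos(r)]); M=T@p['T_tool_cam']
    else: d=np.array([x,-y,-1.]); M=p['pose']
    return M[:3,3],M[:3,:3]@d
def px2w(name,uv,z,T=None):
    o,d=ray(name,uv,T); return o+d*(z-o[2])/d[2]
def w2px(P,T):
    p=ctrl.camera_params('wrist'); M=np.linalg.inv(T@p['T_tool_cam']); c=M[:3,:3]@P+M[:3,3]
    r=np.hypot(c[0],c[1]); th=np.arctan2(r,-c[2]); s=th/max(r,1e-9)
    return np.array([p['cx']+p['fx']*c[0]*s,p['cy']-p['fy']*c[1]*s])
def Tool():
    T=np.eye(4);T[:3,:3]=ctrl.current_eef_rot();T[:3,3]=ctrl.current_tool_pos();return T
def R(yaw): # tool y axis at yaw (deg) in world, z down
    a=np.radians(yaw); y=np.array([np.cos(a),np.sin(a),0]); z=np.array([0,0,-1.]); return np.column_stack([np.cross(y,z),y,z])
E
python3 - <<'E'
from h import *
print('key top',px2w('top',(289,173),.07),'stand',px2w('top',(289,173),.034),'lock',px2w('top',(152,161),.096),'box',px2w('top',(145,165),.07))
for a in [(269,158),(294,149),(312,186),(286,196)]: print(px2w('top',a,.034)[:2])
for a in [(90,143),(184,125),(198,186),(105,207)]: print(px2w('top',a,.07)[:2])
# rectified-ish views
R0=ctrl.current_eef_rot(); print(np.degrees(np.arctan2(R0[1,1],R0[0,1])))
ims=[]
for n,P,h in [('lock',px2w('top',(152,161),.096),.13),('stand',px2w('top',(289,173),.034),.17)]:
    best=None
    for yaw in range(-180,180,10):
        q=ctrl.ik(P*[1,1,0]+[0,0,P[2]+h],R(yaw))
        if q is not None:
            c=np.abs(np.array(q)-ctrl.current_q()).max()
            if best is None or c<best[0]: best=(c,yaw)
    ctrl.goto(P*[1,1,0]+[0,0,P[2]+h],R(best[1])); ctrl.sleep(.2)
    T=Tool(); np.save(n+'T.npy',T); im=ctrl.read_camera('wrist'); cv2.imwrite(f'pics/w_{n}.png',im)
    print(n,best,w2px(P,T),ctrl.current_t(),np.round(ctrl.current_q(),1))
    cv2.imwrite(f'pics/w_{n}_big.png',cv2.resize(im,(800,600),interpolation=cv2.INTER_CUBIC))
E
```

```text
key top [ 0.58823476 -0.1669546   0.07      ] stand [ 0.59073977 -0.16949418  0.034     ] lock [0.61884999 0.1360671  0.096     ] box [0.6127099 0.1574379 0.07     ]
[ 0.62670801 -0.12362255]
[ 0.64663473 -0.18242087]
[ 0.55936412 -0.22237168]
[ 0.53728297 -0.16131836]
[0.66495828 0.28096346]
[0.70171604 0.06821864]
[0.56294056 0.03870022]
[0.51983162 0.24836303]
66.63432293587245
lock (np.float64(54.1595851894144), -40) [251.99174817 180.35583763] 2.4167 [ 7.  28.4 74.9  0.  76.7 47. ]
stand (np.float64(28.623368581777783), -90) [252.97932105 172.29644632] 3.8417 [-21.5  28.   79.4   0.   72.7  68.4]
```

View pics/w_lock_big.png

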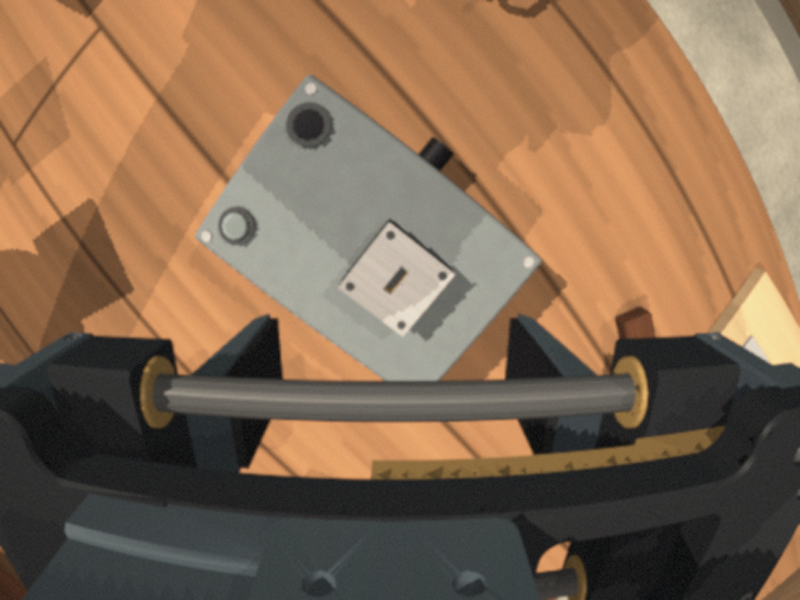

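View pics/w_stand_big.png

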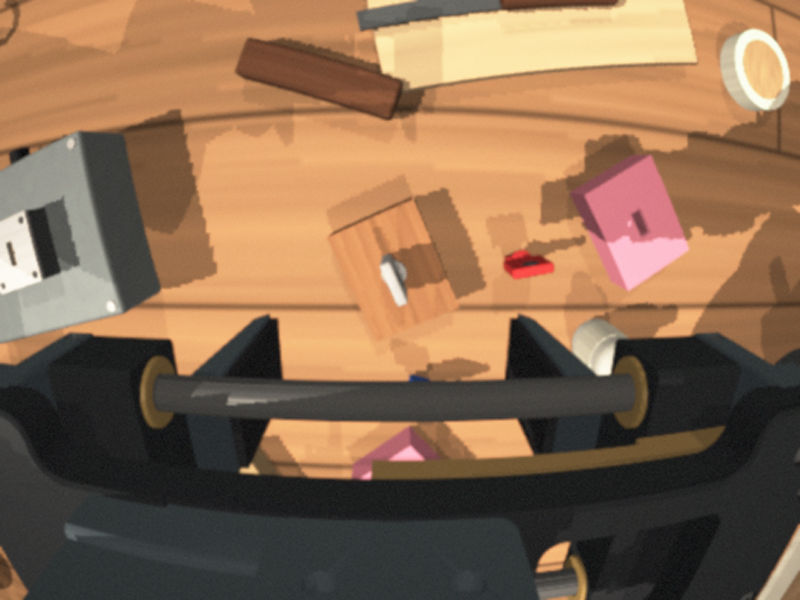

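The lock slot is at about (397,280) and the key at about (396,280), both in 800 px picture coordinates. I'll compute the rough poses and then take close, aligned looks at both from the same relative height.

Run:
```python
from h import *
k=1.5625
T=np.load('lockT.npy'); f=lambda n,p,z:px2w('wrist',np.array(p)/k,z,np.load(n+'T.npy'))[:2]
ang=lambda a,b:np.degrees(np.arctan2(*(b-a)[::-1]))
s=f('lock',(397,280),.096); print('slot',s)
b=[f('lock',p,.07) for p in [(312,77),(540,262),(198,236)]]; print(np.linalg.norm(b[1]-b[0]),np.linalg.norm(b[2]-b[0]),'y',ang(b[0],b[1]),'x',ang(b[0],b[2]))
h=[f('lock',p,.096) for p in [(391,220),(457,274),(403,337),(338,287)]]; print([np.linalg.norm(h[i]-h[i-1]) for i in range(4)],np.mean(h,0),ang(h[0],h[3]),ang(h[1],h[2]))
c=[f('stand',p,.034) for p in [(330,238),(413,198),(457,305)]];print(np.linalg.norm(c[1]-c[0]),np.linalg.norm(c[2]-c[1]),'x',ang(c[1],c[2]),'y',ang(c[1],c[0]),'centre',(c[0]+c[2])/2)
print('key',f('stand',(387,258),.072),f('stand',(405,303),.072))
```

```text
slot [0.62085803 0.13606485]
0.21154609298559826 0.14337364455857235 y -78.74401074589123 x -168.81476809975106
[np.float64(0.05708745752449049), np.float64(0.056598241480822806), np.float64(0.05699832022595007), np.float64(0.05626837955913871)] [0.62084466 0.13575632] -168.50746207166569 -168.83800493777593
0.06800026332212014 0.08822276675839784 x -156.92579801879268 y 115.6093217075906 centre [ 0.58866815 -0.16897853]
key [ 0.60647517 -0.16385715] [ 0.57552223 -0.17594716]
```

Run:
```python
from h import *
S=[]
for n,P,yaw in [('lock',np.array([.6208,.136,.096]),101.2),('stand',np.array([.5890,-.169,.034]),114)]:
    ctrl.goto(P+[0,0,.055],R(yaw)); ctrl.sleep(.3)
    T=Tool(); np.save(n+'T2.npy',T); im=ctrl.read_camera('wrist'); cv2.imwrite(f'pics/c_{n}.png',im)
    print(ctrl.current_t(),np.round(ctrl.current_q(),1),T[:3,3],w2px(P,T),w2px(P+[0,0,.038],T))
    c=w2px(P,T); M=np.float32([[5,0,-5*c[0]+200],[0,5,-5*c[1]+250]])
    S.append(cv2.warpAffine(im,M,(400,500),flags=cv2.INTER_CUBIC))
cv2.imwrite('pics/c_both.png',np.hstack(S))
```

```text
6.7 [  7.   32.7  79.7   0.   67.6 -94.2] [0.62079737 0.1358866  0.1509981 ] [251.88449278 200.59494479] [251.94002914 217.68106029]
8.2417 [ -21.5   35.3   86.4    0.    58.3 -135.6] [ 0.58929568 -0.16836451  0.08916743] [251.38517452 199.84593931] [251.33500979 216.81732522]
```

View pics/c_both.png

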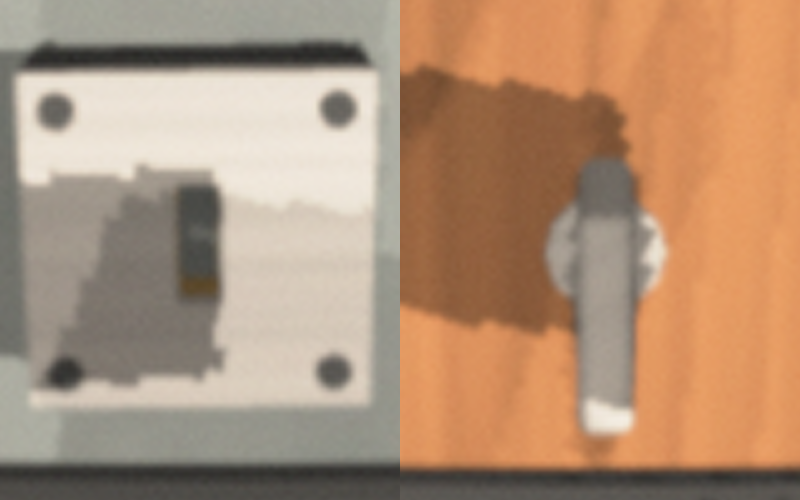

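Both views are aligned to about half a degree. The slot spans columns 178–219 and rows 184–298. The key's top face is at columns 580–634, rows 215–435, and its collar is centred at (606,252).

Run:
```python
from h import *
def W(n,c,uv,z):
    T=np.load(n+'T2.npy'); p=px2w('wrist',np.array(c)+(np.array(uv)-[200,250])/5,z,T); l=T[:3,:3].T@(p-T[:3,3]); return p,l*1000
cl=[251.884,200.595]; cs=[251.385,199.846]
np.set_printoptions(precision=4,suppress=True)
print('slot',W('lock',cl,(198.7,241),.096)); print([W('lock',cl,p,.096)[1] for p in [(198.7,184),(198.7,298),(178,241),(219,241)]])
print('head edges',[W('lock',cl,p,.096)[1] for p in [(198,70),(198,407),(24,240),(374,240)]])
print('keytop',W('stand',cs,(207,325),.072)); print([W('stand',cs,p,.072)[1] for p in [(207,215),(207,435),(180,325),(234,325)]])
print('collar',W('stand',cs,(206,252),.038)); print([W('stand',cs,p,.038)[1] for p in [(146,252),(265,252)]])
T=np.load('standT2.npy');print(T[:3,:3]); print(np.load('lockT2.npy')[:3,:3])
```

```text
slot (array([0.6194, 0.1354, 0.096 ]), array([ 1.4665, -0.2568, 54.9982]))
[array([10.8068, -0.2387, 54.9985]), array([-8.0989, -0.2754, 54.9978]), array([ 1.4722, -3.5326, 54.9981]), array([ 1.4595,  2.9557, 54.9982])]
head edges [array([28.9477, -0.3113, 54.9993]), array([-27.1561,  -0.4275,  54.997 ]), array([  1.6394, -28.025 ,  54.9979]), array([ 1.5296, 27.6088, 54.9984])]
keytop (array([ 0.5873, -0.1687,  0.072 ]), array([ 1.9441,  0.5177, 17.1669]))
[array([17.2822,  0.5298, 17.1633]), array([-14.2612,   0.5076,  17.1706]), array([ 1.9497, -3.0972, 17.1676]), array([ 1.9341,  4.1331, 17.1661])]
collar (array([ 0.5878, -0.1685,  0.038 ]), array([ 1.4703,  0.4913, 51.167 ]))
[array([ 1.4828, -8.859 , 51.169 ]), array([ 1.4458,  9.6879, 51.165 ])]
[[-0.9132 -0.4075  0.0003]
 [-0.4075  0.9132 -0.0001]
 [-0.0002 -0.0002 -1.    ]]
[[-0.981  -0.1939 -0.    ]
 [-0.1939  0.981   0.    ]
 [ 0.      0.     -1.    ]]
```

Run:
```python
from h import *
np.set_printoptions(precision=4,suppress=True)
K=np.array([.5876,-.1686])
ctrl.command_gripper(.4)
ctrl.move_l([*K,.060],vel=.1,ori=R(114)); 
print(ctrl.move_l([*K,.0415],vel=.04,contact_N=6), ctrl.current_tool_pos(), ctrl.current_contact_force())
ctrl.command_gripper(0); ctrl.sleep(.2)
print(ctrl.current_grip_width()*91, ctrl.current_grasp_force(), ctrl.current_contact_force(),ctrl.current_wrist_torque(),ctrl.current_tool_pos())
print(ctrl.current_t())
```

```text
False [ 0.5876 -0.1686  0.0414] [-0.0368  0.4423  0.5921]
8.153934849264287 30.000430047512054 [-0.0007  0.5     2.0119] [ 0.1129  0.0809 -0.0592] [ 0.5876 -0.1686  0.0416]
10.9833
```

Run:
```python
from h import *
np.set_printoptions(precision=4,suppress=True)
K=np.array([.5876,-.1686]); L=np.array([.6195,.1353]); Ro=R(101.2)
ctrl.move_l([*K,.075],vel=.05); ctrl.move_l([*K,.15],vel=.15)
print(ctrl.current_grip_width()*91,ctrl.current_contact_force())
ctrl.goto([*L,.15],Ro); ctrl.move_l([*L,.134],vel=.05,ori=Ro); ctrl.sleep(.3)
f0=ctrl.current_contact_force(); print(ctrl.current_tool_pos(),f0,ctrl.current_wrist_torque())
T=Tool(); im=ctrl.read_camera('wrist'); c=w2px(np.array([*L,.096]),T)
cv2.imwrite('pics/ins0.png',cv2.warpAffine(im,np.float32([[5,0,-5*c[0]+200],[0,5,-5*c[1]+250]]),(400,500),flags=cv2.INTER_CUBIC))
hit=ctrl.move_l([*L,.1135],vel=.015,contact_N=4)
print(hit,ctrl.current_tool_pos(),ctrl.current_contact_force()-f0,ctrl.current_wrist_torque(),ctrl.current_t())
```

```text
7.643551764857593 [-1.0271  0.7185 -1.2834]
[0.6196 0.1353 0.1342] [-0.8793  0.0323 -1.6446] [0.0008 0.0681 0.0069]
False [0.6196 0.1353 0.1136] [ 0.7673 -0.4187  1.0721] [ 0.131   0.0139 -0.0159] 15.95
```

View pics/ins0.png

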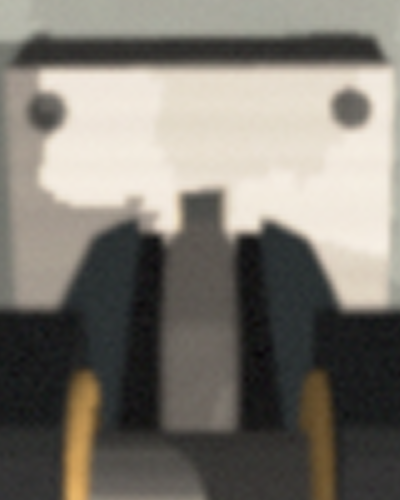

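The key is held straight and went in 10 mm with no contact force. I'll continue gently down to the collar.

Run:
```python
from h import *
np.set_printoptions(precision=4,suppress=True)
L=np.array([.6195,.1353]); f0=np.array([-.8793,.0323,-1.6446])
hit=ctrl.move_l([*L,.1005],vel=.012,contact_N=5)
print(hit,ctrl.current_tool_pos(),ctrl.current_contact_force()-f0,ctrl.current_wrist_torque(),ctrl.current_t())
ctrl.sleep(.2);print(ctrl.current_tool_pos(),ctrl.current_contact_force()-f0,ctrl.current_wrist_torque())
```

```text
True [0.6194 0.1353 0.1036] [0.4456 0.1681 9.3292] [0.0426 0.199  0.0085] 16.7417
[0.6195 0.1353 0.1036] [ 0.1384 -0.3776  8.6655] [ 0.0395  0.1806 -0.0131]
```

Fully home at the expected height (TCP 0.1036). Next I'll centre the key in the slot by feel before turning it.

Run:
```python
from h import *
np.set_printoptions(precision=4,suppress=True)
L=np.array([.6195,.1353]); Ro=R(101.2)
P=np.array([*L,.1046]); ctrl.move_l(P,vel=.01); ctrl.sleep(.1)
C=P.copy()
for ax in (1,0):
    e=Ro[:,ax]; r=[]
    for s in (1,-1):
        h=ctrl.move_l(C+s*e*.002,vel=.006,contact_N=2.5); p=ctrl.current_tool_pos(); r.append((p-P)@e); print(ax,s,h,r[-1]*1e3,ctrl.current_contact_force()@Ro)
        ctrl.move_l(C,vel=.02); ctrl.sleep(.1)
    C=C+e*np.mean(r); ctrl.move_l(C,vel=.01)
print(C,ctrl.current_contact_force(),ctrl.current_wrist_torque(),ctrl.current_t())
np.save('C.npy',C)
```

```text
1 1 True 0.9017974355009136 [-1.2387 -1.2191  1.5672]
1 -1 True -0.5180604732576503 [-0.6405  1.1981  0.2329]
0 1 True 0.6639539296843574 [-1.6476  0.2585 -1.4818]
0 -1 True -0.6011935676031107 [-0.4975 -0.6882  1.2454]
[0.6194 0.1355 0.1046] [-0.0281 -0.0443 -0.8647] [ 0.0927 -0.0023 -0.0157] 20.3583
```

```bash
cat > turn.py <<'E'
from h import *
np.set_printoptions(precision=3,suppress=True)
def turn(C,angles,limit,t0):
    for a in angles:
        ctrl.movej(ctrl.ik(C,R(101.2-a)))
        t=ctrl.current_wrist_torque(); f=ctrl.current_contact_force(); m=t[2]-t0
        print(round(a,1),round(m,3),f,round(ctrl.current_t(),2))
        if abs(m)>limit: return a
    return None
E
python3 - <<'E'
from turn import *
C=np.load('C.npy'); t0=ctrl.current_wrist_torque()[2]
ctrl.move_l([C[0],C[1],.101],vel=.008,contact_N=3); C=np.array([C[0],C[1],ctrl.current_tool_pos()[2]]); np.save('D.npy',C)
print(C,ctrl.current_contact_force())
turn(C,[2,4,7,12],.2,t0)
E
```

```text
[0.619 0.135 0.104] [-0.135  0.086  6.013]
2 0.009 [-0.307 -0.542  2.129] 20.89
4 -0.015 [-1.273  0.627  2.831] 21.14
7 0.02 [-0.241  0.17   1.734] 21.39
12 0.026 [-1.254  0.493  2.305] 21.64
```

Run:
```python
from turn import *
C=np.load('D.npy'); t0=-.0157
print(turn(C,[20,28,36,44,50,54],.2,t0), ctrl.current_grip_width()*91,ctrl.current_tool_pos())
```

```text
20 0.054 [-0.271  0.239  2.697] 21.91
28 -0.04 [0.303 0.971 1.658] 22.18
36 0.05 [-0.148  0.95   2.004] 22.44
44 0.044 [0.623 1.041 1.636] 22.71
50 0.022 [0.098 2.402 2.369] 22.96
54 0.011 [0.381 2.682 2.47 ] 23.21
None 7.606522592268125 [0.62  0.136 0.104]
```

```bash
cat >> turn.py <<'E'
def fine(C,angles,limit,t0):
    for a in angles:
        ctrl.movej(ctrl.ik(C,R(101.2-a))); v=[]
        for _ in range(4): ctrl.sleep(.02); v.append(ctrl.current_wrist_torque()[2]-t0)
        m=np.mean(v); print(round(a,1),round(m,3),ctrl.current_contact_force(),round(ctrl.current_t(),2))
        if abs(m)>limit: return a
E
python3 - <<'E'
from turn import *
C=np.load('D.npy')
print(fine(C,np.arange(56,92,1.5),.2,-.0157), ctrl.current_grip_width()*91,ctrl.current_tool_pos())
E
```

```text
56.0 0.077 [1.125 2.091 1.994] 23.52
57.5 0.06 [1.387 2.468 2.461] 23.84
59.0 0.046 [2.412 3.706 1.471] 24.16
60.5 0.024 [1.478 4.706 0.975] 24.48
62.0 0.038 [1.74  3.097 1.026] 24.79
63.5 0.025 [1.835 3.556 1.095] 25.11
65.0 0.089 [1.865 3.192 1.202] 25.43
66.5 0.05 [2.797 3.742 1.174] 25.74
68.0 0.054 [2.841 3.96  0.927] 26.06
69.5 0.067 [2.228 3.709 2.083] 26.38
71.0 0.064 [3.336 4.91  1.563] 26.69
72.5 0.035 [4.269 4.29  1.5  ] 27.01
74.0 0.089 [4.422 3.722 1.891] 27.32
75.5 0.077 [3.948 3.344 1.371] 27.64
77.0 0.058 [2.744 3.876 0.879] 27.96
78.5 0.039 [3.266 3.411 1.967] 28.27
80.0 0.087 [3.766 2.925 1.637] 28.59
81.5 0.087 [3.121 4.133 0.775] 28.91
83.0 0.158 [3.499 4.003 1.589] 29.23
84.5 0.254 [3.769 4.599 0.68 ] 29.54
84.5 8.224490045292061 [0.62  0.135 0.104]
```

Run:
```python
from turn import *
C=np.load('D.npy')
print(fine(C,[85.5],.5,-.0157))
turn(C,[78,70,60,50,40,30,20,12,6],.25,-.0157)
print(fine(C,np.arange(3,-14,-1.5),.2,-.0157), ctrl.current_grip_width()*91,ctrl.current_tool_pos())
```

```text
85.5 0.261 [4.967 4.009 0.207] 29.86
None
78 0.034 [2.916 1.181 3.147] 30.12
70 -0.027 [2.512 1.467 1.781] 30.38
60 -0.002 [3.379 1.454 3.055] 30.68
50 -0.008 [3.539 1.73  2.368] 30.97
40 0.029 [3.503 2.154 3.094] 31.26
30 0.003 [2.528 2.512 2.561] 31.55
20 -0.026 [3.456 1.368 3.608] 31.84
12 0.022 [2.855 1.032 2.881] 32.11
6 0.067 [3.149 1.853 3.975] 32.36
3.0 -0.044 [2.412 0.899 3.71 ] 32.67
1.5 -0.017 [3.02  0.061 4.139] 32.99
0.0 -0.033 [ 2.204 -0.348  3.99 ] 33.31
-1.5 -0.037 [2.33  0.553 4.703] 33.62
-3.0 -0.007 [2.216 0.296 4.996] 33.94
-4.5 -0.016 [1.896 0.835 4.289] 34.26
-6.0 -0.009 [2.81  0.494 4.633] 34.58
-7.5 -0.05 [ 2.033 -0.097  4.984] 34.89
-9.0 -0.127 [ 2.146 -0.753  5.257] 35.21
-10.5 -0.23 [ 3.177 -0.35   4.659] 35.52
-10.5 7.806962725634321 [0.619 0.136 0.104]
```

The far stop was felt at about 82–83° (1.44 rad), and the home stop at about −7 to −8° in gripper terms. I'll ease back through the 4.6° of play and draw the key out gently.

Run:
```python
from turn import *
C=np.load('D.npy')
fine(C,[-7,-4.5,-2.6],1,-.0157)
Ro=R(101.2+2.6); P=ctrl.current_tool_pos(); f0=ctrl.current_contact_force(); print(P,f0)
for z in (.1048,.1075,.111,.118,.126,.136,.15):
    h=ctrl.move_l([C[0],C[1],z],vel=.012 if z<.126 else .05,contact_N=6 if z>.105 else None)
    print(z,h,ctrl.current_tool_pos()[2],ctrl.current_contact_force(),ctrl.current_wrist_torque(),ctrl.current_t())
    if h: break
print(ctrl.current_grip_width()*91)
```

```text
-7 -0.043 [2.604 0.168 4.649] 35.84
-4.5 -0.01 [ 1.138 -0.799  6.526] 36.16
-2.6 -0.015 [ 1.416 -0.203  6.18 ] 36.48
[0.619 0.136 0.104] [ 1.416 -0.203  6.18 ]
0.1048 False 0.10442206491161718 [-0.187 -0.012 -0.734] [0.043 0.024 0.009] 36.725
0.1075 False 0.10756320104904804 [-0.04   0.395 -1.346] [ 0.071  0.027 -0.057] 37.1
0.111 False 0.11109658439518251 [ 0.251  0.315 -0.553] [0.036 0.068 0.042] 37.5417
0.118 False 0.11798075412037863 [-0.368 -0.535  0.66 ] [ 0.049  0.029 -0.02 ] 38.275
0.126 False 0.12653364976308867 [0.152 0.69  0.329] [ 0.038  0.054 -0.04 ] 38.5833
0.136 False 0.13645562725881386 [ 0.294  0.431 -1.29 ] [0.083 0.    0.008] 38.9333
0.15 False 0.15035427363055087 [-1.034  0.192 -0.527] [ 0.016  0.067 -0.055] 39.3667
7.579517225723895
```

Run:
```python
from turn import *
K=np.array([.5876,-.1686]); Ro=R(115.5)
ctrl.goto([*K,.12],Ro); ctrl.move_l([*K,.075],vel=.1,ori=Ro); ctrl.sleep(.2); f0=ctrl.current_contact_force()
h=ctrl.move_l([*K,.050],vel=.02,contact_N=4); print(h,ctrl.current_tool_pos(),ctrl.current_contact_force()-f0,ctrl.current_wrist_torque(),ctrl.current_t())
if not h:
    h=ctrl.move_l([*K,.038],vel=.012,contact_N=4); print(h,ctrl.current_tool_pos(),ctrl.current_contact_force()-f0,ctrl.current_wrist_torque(),ctrl.current_t())
T=Tool(); im=ctrl.read_camera('wrist'); c=w2px(np.array([*K,.034]),T)
cv2.imwrite('pics/st1.png',cv2.warpAffine(im,np.float32([[4,0,-4*c[0]+250],[0,4,-4*c[1]+250]]),(500,500),flags=cv2.INTER_CUBIC))
```

```text
False [ 0.588 -0.169  0.05 ] [-0.8   -0.972  0.973] [0.037 0.047 0.012] 42.7417
True [ 0.588 -0.169  0.042] [-0.14  -0.295  8.436] [0.102 0.24  0.03 ] 43.45
```

Seated at the expected height. I'll release, retreat and check with a picture.

Run:
```python
from turn import *
K=np.array([.5876,-.1686])
print(ctrl.current_tool_pos()[2])
ctrl.command_gripper(.4); ctrl.move_l([*K,.089],vel=.08); ctrl.sleep(.3)
T=Tool(); im=ctrl.read_camera('wrist'); c=w2px(np.array([*K,.034]),T)
S=[cv2.warpAffine(im,np.float32([[5,0,-5*c[0]+200],[0,5,-5*c[1]+250]]),(400,500),flags=cv2.INTER_CUBIC)]
ctrl.move_l([*K,.2],vel=.2); ctrl.sleep(.2)
im=ctrl.read_camera('scene'); S.append(cv2.resize(im[170:300,160:264],(400,500),interpolation=cv2.INTER_CUBIC))
cv2.imwrite('pics/end.png',np.hstack(S)); print(ctrl.current_t())
```

```text
0.04154264324713838
46.175
```

View pics/end.png

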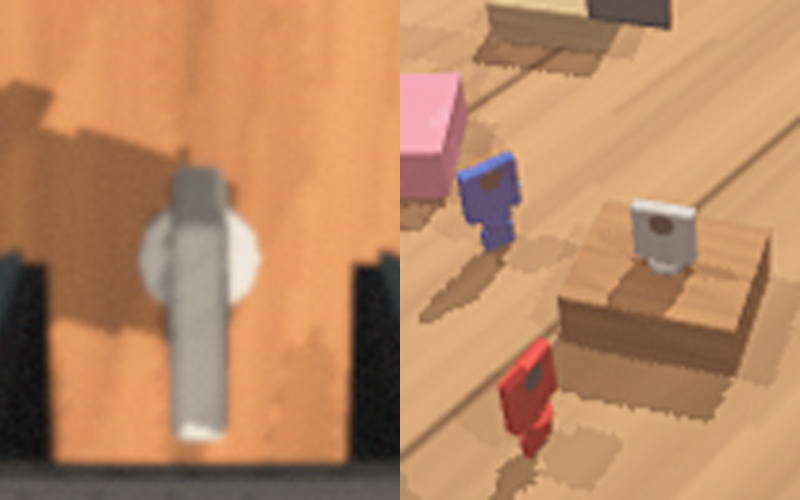

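The picture shows the key upright in the stand, centred at about (200,305), with its collar flat on the top at about (200,258). The decoys have not moved.

```bash
python3 -c "
from bench import ctrl
print(ctrl.sign_off())"
```

```text
the job is handed in; nothing more can be done
None
```

The job is handed in: the key went fully home in the lock, turned clockwise to its stop (felt at about 82–83°) and back to the home stop, came out cleanly, and stands fully seated in the wooden stand again after about 46 s.

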